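Take a heat sink's width with the bench caliper

ROBOT

A 7-joint arm with a two-finger parallel gripper is mounted at the origin on a cart in front of the work surface, level with it; the furniture and walls round the work are solid. World frame = base frame: x ahead of the robot, y to its left, z up, the work surface at z = 0. Lengths are in mm, angles in rad, forces in N, time in s.
With the tool pointing down it reaches from about 400 to 875 mm from the base axis. Payload 4.4 kg.
Tool frame: the origin (TCP) lies at the very end of the fingers, on their centre line; the grasp point (between the pads) lies 19 mm behind it; z points along the fingers, y is the line along which they close (so a half turn about z gives the same grasp; the last joint's range is limited). The gripper opens to 85 mm and grips with 20 to 120 N. Pads are 22 mm wide; open, the fingers measure 114 mm over their backs; the gripper's body (76 mm by 85 mm) begins 54 mm behind the grasp point. The pads swing forward as they close: fully open they stand 13 mm farther back than shut.
Start: joints at [1.202, 0.628, 0.038, 1.517, -0.027, 0.996, -0.02], TCP at [193.854, -620.434, 231.313] pointing down, gripper open.
Joint ranges: [-3.06, 3.06], [-0.37, 2.12], [-1.25, 1.32], [0.18, 2.47], [-1.1, 4.24], [0.23, 1.98], [-2.94, 2.94]. Speed limits (rad/s): [2.57, 2.57, 3.14, 3.14, 3.14, 3.14, 3.14].

INTERFACE

Orientations are given as [roll, pitch, yaw] about the fixed x, y, z axes, in that order (R = Rz(yaw) Ry(pitch) Rx(roll)).
In Python, from cell import read_state, get_image, camera_info, finish_job gives the robot as it stands.
- The arm moves only by the tool play_rows, never from a script. Its argument "deltas" is one flat list of numbers, 7 for each row, row after row: the shift along the tool's x, y, z in mm, then the turn, a rotation vector about the tool's x, y, z in rad, then the opening, from 0 (shut) to 1 (fully open). In form: [dx, dy, dz, ax, ay, az, grip, dx, dy, dz, ax, ay, az, grip, ...]. A call has 1 to 10 rows; each row is the pose to reach, as a shift and turn from the pose commanded when the call began, along the tool's axes at that moment; what a row does not reach only later rows make up. A row lasts 1/8 s, in which the tool goes at most 62.5 mm and 10.7 degrees, less where a joint would pass 70% of its speed; a pose out of reach is approached as far as the arm can. A call with a gripper value outside its range is refused whole. The fingers move at their own pace and stop on an object; the grip force is fixed at half the most. Time passes only in rows, so rows that repeat a pose let the fingers close. It gives the time, the measured TCP pose, the force, the opening and the grip force at its end, in the units of the state.
- read_state(): the state, without advancing time (a new reading comes with each control period).
- get_image(name): name is "scene" or "top"; returns the picture (384x512x3 uint8, red, green, blue); there is no depth.
- camera_info(name): a dict with "fx", "fy", "cx", "cy" (pixels), "T" (4x4, takes a point from camera to world coordinates). Camera axes: x right, y down, z forward; pixel columns grow to the right and rows downward; lengths in mm; the calibration is good to about 2 mm. A picture is of the moment at which its call begins. camera_info takes no time and is no camera call.
- finish_job(): hands the job in; it is judged then, once.
The state is a dict: "clock": time; "qpos": joint angles; "qd": joint speeds; "tau": joint torques, N m; "eef_pos": TCP position; "tool_rot": TCP orientation; "force": force on the tool from outside, world axes, zero at the start; "torque": the same for the moment, N m; "width": finger opening in mm; "gripper_force": force on a finger pad.
Only numpy, scipy, OpenCV 4.12 (cv2) and the standard library are available. Lean on these libraries where they do the work, as an engineer would, in place of code of your own. Each camera call takes 0.05 s, during which the arm holds its last target. There are 200 camera calls.

TASK

Stand the finned heat sink base down on the bed of the bench caliper, between its open jaws, and let go of it. Then slide the moving jaw up to it until the heat sink is lightly but definitely pinched square between both jaws: gently and without rocking the jaw plate out of upright. Let go and leave both jaws bearing on the heat sink, with the other things on the worktop left alone.

Things in the scene. Friction and masses are not known exactly. Their poses are not given: they have to be found in the camera images.
- heat_sink: Loose bare-metal heat sink: base plate 50 x 50 x 5 mm with eleven thin upright fins on it, 27 mm high in all, about 0.11 kg (varies). The fins run along its x axis and end 1 mm inside the base's edges (24 mm from the middle) on all sides; it can be gripped across the fin ends or across the outer fins. Origin: centre of its underside; z up.
- caliper: Bench caliper fixed to the worktop, at a different place and yaw each time: a flat metal bed, 72 mm (x) by 260 mm (y), its top 12 mm above the worktop, with measuring marks along one edge. Origin: centre of its underside, on the worktop. Its y axis is the measuring direction, towards the fixed jaw.
- anvil: The fixed jaw at the bed's +y end, 50 mm wide (x), 50 mm above the bed. In front of it stands a flat square measuring pad, 46 mm wide, 6 mm thick, facing the caliper's -y, wound out by a screw: 0 to 12 mm to -y of this origin, different each time, not reported, and staying where it is set. Origin: on the bed's top, mid-width, where the foot of the pad's face is when wound fully back; axes as the caliper's.
- jaw: The moving jaw, an upright steel plate 50 mm wide (x), 12 mm thick, reaching 61 mm above the bed; its flat face looks to the caliper's +y. Origin: in that face's plane, 6 mm below the bed's top; axes as the caliper's, z vertical when upright. It has spring give on the carriage: it rocks about its origin's x axis, 5 N m per rad, so a push high on the plate or a hard squeeze tilts it.
- carriage (a joint): Place of the moving jaw's carriage in m: distance of its measuring face from the fixed jaw's origin plane (the gap, plus however far the fixed jaw's pad is wound out); 0.12 at most. Closing moves it to the caliper's +y and lowers it. It starts at 0.095 to 0.115 and stays where it is left; dragging it takes about 2.5 N, plus about 6 N per m/s.
- thumb_post (a point): Black upright post on the carriage for sliding the jaw, rigid (does not rock): 22 (x) by 12 mm (y), cap 24 by 14 mm. This point: inside the post, 48 mm above the worktop, 58 mm behind (-y of) the moving jaw's face; post top 20 mm above it, carriage block top 22 mm below it. 40 mm clear between post and jaw plate; the block runs on 18 mm behind the post. Axes as the caliper's.
- screw_dish: Bystander: shallow round metal dish, 89 mm across, 19 mm high. Origin: centre of its underside.
- kapton_roll: Bystander: thin roll of tape lying flat, 72 mm across, 13 mm high. Origin: centre of its underside.
- drive_caddy: Bystander: flat black drive caddy, 73 x 106 x 14 mm. Origin: centre of its underside.
- label_roll: Bystander: white roll of labels standing on its end, 90 mm across, 51 mm high. Origin: centre of its underside.

How it is judged:
By the outcome, as a careful person would: the job done as asked, in the order asked, and still so for the second after the job is handed in, with the robot touching nothing.
It also fails if it takes over 64 s, if anything falls off the work surface, if the arm or the gripper's body presses on something with over 40 N, if the wrist force passes 120 N, or if a joint passes its speed limit or range.

## Working session

There is one attempt and no reset: what is moved stays moved. The work goes in short steps, Python scripts to look and compute and a tool call to move; the robot and the scene stay as the last step left them, time stands still between calls to the robot, and variables do not carry over. Pictures are saved under pics/ and viewed, at most 10 in all, crops included, and the job is handed in when it is done.

Besides the shell and the picture viewer there is one more tool, called after ">>>" as name(argument=value, ...) on one line, values as JSON. play_rows: Moves the arm, as the interface text tells. Its arguments: {"type":"object","properties":{"deltas":{"type":"array"}},"required":["deltas"]}

```bash
mkdir -p pics; python3 - <<'E'
from cell import *
import cv2,numpy as np
for n in("scene","top"):
    im=get_image(n);cv2.imwrite(f"pics/{n}0.png",im[:,:,::-1])
    c=camera_info(n);print(n,c["fx"],c["cx"],c["cy"],np.round(c["T"],3).tolist())
s=read_state();print(s)
E
```

```text
scene 431.89071887117734 258.7763720989223 194.42193693818564 [[-0.878, -0.3, 0.374, 21.499], [-0.479, 0.534, -0.696, 1004.563], [0.009, -0.791, -0.612, 997.316], [0.0, 0.0, 0.0, 1.0]]
top 367.1573357579641 253.6225078964105 190.4400203720725 [[0.005, -0.995, 0.101, 440.099], [-1.0, -0.006, -0.007, -39.492], [0.008, -0.101, -0.995, 1294.846], [0.0, 0.0, 0.0, 1.0]]
{'clock': 0.1, 'qpos': array([ 1.20219461,  0.6292195 ,  0.0384259 ,  1.51828903, -0.02699396,
        0.99629501, -0.01999103]), 'qd': array([ 1.78690305e-04, -3.90301565e-03, -3.09864539e-04, -3.16340403e-03,
        4.32158571e-04, -2.50256274e-05,  8.35777714e-05]), 'tau': array([ 3.83805906e-03, -5.64533472e+01,  1.23053268e+00, -1.93972671e+01,
        1.12942103e-02,  5.47875243e-03, -1.72653273e-05]), 'eef_pos': array([ 193.69584306, -619.87509501,  230.49609103]), 'tool_rot': array([-3.13989906e+00,  9.63705243e-06,  3.02828772e-01]), 'force': array([0.44113032, 0.01268258, 0.29938589]), 'torque': array([ 9.77222925e-03, -2.52072278e-05,  3.41834240e-02]), 'gripper_force': 0.0, 'width': 85.29705482304745}
```

View pics/scene0.png

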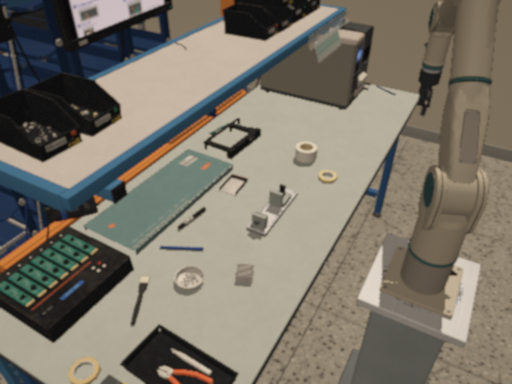

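View pics/top0.png

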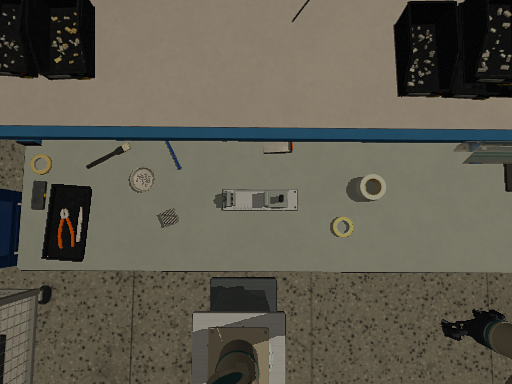

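The scene view shows the caliper near (272,212) and the heat sink near (245,274). The top view shows the caliper at (260,200), with the anvil on its left at (228,200), and the heat sink at (168,217). I'll enlarge both.

```bash
python3 - <<'E'
import cv2,numpy as np
t=cv2.imread("pics/top0.png");s=cv2.imread("pics/scene0.png")
a=cv2.resize(t[180:235,148:308],None,fx=5,fy=5,interpolation=cv2.INTER_CUBIC)
b=cv2.resize(s[175:295,225:305],None,fx=2.5*2,fy=5,interpolation=cv2.INTER_CUBIC)
c=cv2.resize(s[175:245,225:305],None,fx=4,fy=4,interpolation=cv2.INTER_CUBIC)
d=cv2.resize(s[255:295,225:265],None,fx=7,fy=7,interpolation=cv2.INTER_CUBIC)
o=np.zeros((560,800,3),np.uint8);o[:275]=a;o[280:560,:320]=c;o[280:560,400:680]=d
cv2.imwrite("pics/crop0.png",o)
E
```

```text
(no output)
```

View pics/crop0.png

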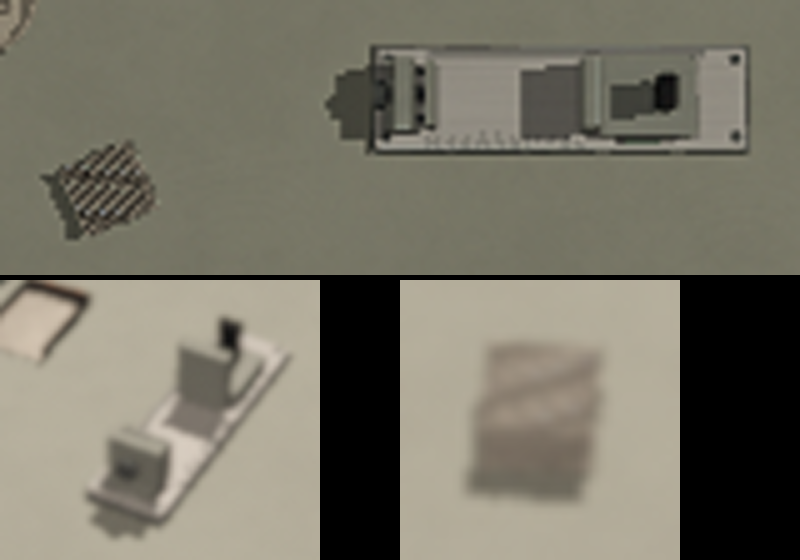

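```bash
cat > h.py <<'E'
import cv2,numpy as np
from cell import camera_info
def ray(n,p,z):
    c=camera_info(n);T=np.array(c["T"]);d=T[:3,:3]@[(p[0]-c["cx"])/c["fx"],(p[1]-c["cy"])/c["fy"],1]
    return T[:3,3]+d*(z-T[2,3])/d[2]
def tri(pt,ps):
    A=[];b=[]
    L=[(ray(n,p,0),ray(n,p,100)) for n,p in(("top",pt),("scene",ps))]
    M=np.zeros((3,3));v=np.zeros(3)
    for a,q in L:
        d=(q-a)/np.linalg.norm(q-a);P=np.eye(3)-np.outer(d,d);M+=P;v+=P@a
    return np.linalg.solve(M,v)
def proj(n,X):
    c=camera_info(n);T=np.array(c["T"]);q=T[:3,:3].T@(np.array(X)-T[:3,3])
    return np.array([c["fx"]*q[0]/q[2]+c["cx"],c["fy"]*q[1]/q[2]+c["cy"]])
E
python3 - <<'E'
from h import *
t=cv2.imread("pics/top0.png").astype(float);s=cv2.imread("pics/scene0.png").astype(float)
def rat(im): return im[:,:,2]/im[:,:,1],im[:,:,0]/im[:,:,1]
for n,im,(r0,r1,c0,c1) in(("top",t,(206,230,155,181)),("scene",s,(262,290,234,258))):
    r,b=rat(im);print(n);print((100*r[r0:r1,c0:c1]).astype(int)[::2]);
print(t[185:214,240,:].astype(int).tolist())
print(t[197,218:302].sum(1).astype(int).tolist())
print(t[187:213,295].sum(1).astype(int).tolist())
E
```

```text
top
[[101 101 100 100 101 100 100 100 100 100 100 101 101 100 102 101 100 101
  100 101 100 100 100 100 100 100]
 [100 100 101 100 100 100 101 100 101 100 100 100 100 100 100 100 101 103
  105 101 100 100 101 100 100 100]
 [100 100 100 101 100 100 100 101 100 102 100 100 102 107 109 108 108 106
  107 107 101 100 101 100 100 100]
 [100 100 100 100 101 100 100 102 102 102 106 108 110 107 107 110 106 108
  111 107 109 102 100 101 100 101]
 [100 101 100 100 101 108 110 112 108 111 114 109 108 110 101 106 107 102
  102 106 101 107 101 101 101 100]
 [100 101 100 100 100 106 105 102 106 107 108 109 105 108 108 106 108 108
  110 107 109 110 109 100 101 101]
 [100 100 100 101 101 100 105 110 107 109 108 107 107 108 107 109 108 100
  105 108 105 107 108 103 101 101]
 [100 100 100 100 101 100 100 104 105 107 108 106 107 107 108 106 107 108
  107 107 108 107 108 109 100 100]
 [101 100 100 100 101 101  98  98 104 106 101 106 110  96 105 109 101 104
  109 107 108 107 104 100 100 101]
 [100 100 100 100 100 101 100 101 100 107 108 110 107 108 110 107 106 103
  102 100  99 100 100 100 101 101]
 [100 
[... 2094 characters left out ...]
17, 119], [100, 115, 118]]
[188, 191, 189, 191, 179, 165, 151, 113, 179, 319, 326, 333, 242, 120, 131, 325, 293, 337, 413, 416, 417, 414, 415, 416, 415, 415, 415, 415, 413, 415, 412, 414, 417, 427, 262, 236, 238, 239, 238, 235, 240, 240, 238, 236, 240, 212, 222, 316, 322, 370, 297, 327, 193, 174, 170, 175, 172, 173, 178, 181, 146, 30, 58, 68, 62, 171, 319, 321, 317, 371, 410, 414, 412, 413, 412, 410, 413, 417, 433, 221, 331, 343, 341, 340]
[339, 337, 311, 427, 141, 230, 419, 425, 416, 415, 417, 414, 419, 418, 419, 416, 420, 415, 421, 220, 155, 325, 413, 156, 352, 348]<stdin>:3: RuntimeWarning: divide by zero encountered in divide
<stdin>:3: RuntimeWarning: invalid value encountered in divide
```

```bash
python3 - <<'E'
from h import *
t=cv2.imread("pics/top0.png").astype(float);s=cv2.imread("pics/scene0.png").astype(float)
g=t.sum(2)
# transitions of light bed top (>~380) by subpixel crossing at clean columns
def cross(v,x,th):  # first rise through th
    for i in range(1,len(v)):
        if v[i]>=th>v[i-1]: return x[i-1]+(th-v[i-1])/(v[i]-v[i-1])*(x[i]-x[i-1])
for name,rows in(("lo",range(214,200,-1)),("dk",None)):
    pass
pts=[]
cols=list(range(238,250))+list(range(290,296))
def cent(rr,c):  # darkness centroid
    d=np.clip(340-g[rr,c],0,None);return (d*np.array(rr)).sum()/d.sum()
lo=[(c,cent(list(range(208,213)),c)) for c in range(225,296)]
lo=np.array(lo);k=np.polyfit(lo[:,0],lo[:,1],1);r=lo[:,1]-np.polyval(k,lo[:,0]);print("lo edge",k,r.std(),np.polyval(k,260))
hi=np.array([(c,cent(list(range(187,193)),c)) for c in range(225,296)]);k2=np.polyfit(hi[:,0],hi[:,1],1);print("hi",k2,np.std(hi[:,1]-np.polyval(k2,hi[:,0])),np.polyval(k2,260))
print("rows at col 245",g[186:214,245].astype(int));
for rr in(192,207):print(rr,g[rr,218:302].astype(int).tolist())
for n,im,(r0,r1,c0,c1) in(("top",t,(204,232,153,183)),("scene",s,(258,294,230,262))):
    q=im[r0:r1,c0:c1];m=((q[:,:,2]/q[:,:,1])>(1.035 if n=="top" else 1.055)).astype(np.uint8)
    m=cv2.morphologyEx(m,cv2.MORPH_CLOSE,np.ones((3,3)))
    C=max(cv2.findContours(m,0,1)[0],key=cv2.contourArea)+[c0,r0]
    R=cv2.minAreaRect(C);print(n,R,cv2.boxPoints(R).tolist(),m.sum(), cv2.moments(m,True)["m10"]/m.sum()+c0,cv2.moments(m,True)["m01"]/m.sum()+r0)
    if n=="top":
        for p in cv2.boxPoints(R):print(ray("top",p,20)[:2])
        print("hs centre",ray("top",R[0],20))
    else: print(ray(n,R[0],14))
E
```

```text
lo edge [-3.42487436e-03  2.10817755e+02] 0.23766002992427937 209.92728747029824
hi [7.94601575e-03 1.87648959e+02] 0.5096420350924696 189.71492306447752
rows at col 245 [338 342 341 241 299 362 418 409 421 411 415 415 415 420 415 420 419 418
 409 418 410 409 358 378 129 347 340 339]
192 [339, 336, 343, 349, 164, 292, 301, 295, 238, 316, 317, 317, 268, 404, 420, 344, 313, 406, 417, 415, 417, 417, 416, 416, 421, 418, 418, 418, 415, 418, 418, 416, 416, 415, 420, 423, 421, 424, 425, 424, 427, 426, 427, 428, 429, 368, 237, 311, 325, 367, 302, 320, 325, 325, 325, 326, 328, 323, 323, 323, 325, 324, 325, 325, 323, 323, 321, 322, 322, 353, 417, 417, 415, 413, 416, 427, 220, 230, 428, 257, 333, 344, 344, 340]
207 [192, 196, 200, 189, 115, 270, 161, 91, 363, 433, 436, 433, 433, 430, 424, 362, 417, 365, 412, 416, 361, 410, 414, 359, 413, 417, 362, 409, 422, 362, 409, 418, 362, 416, 271, 201, 242, 204, 240, 240, 203, 240, 238, 199, 417, 432, 441, 276, 243, 243, 216, 221, 227, 127, 122, 128, 128, 128, 130, 126, 126, 126, 136, 140, 132, 161, 212, 212, 311, 335, 410, 416, 415, 417, 418, 427, 218, 155, 371, 265, 338, 345, 344, 344]
top ((169.3000030517578, 217.60000610351562), (14.758047103881836, 16.099689483642578), 63.43495178222656) [[158.8000030517578, 214.60000610351562], [173.1999969482422, 207.39999389648438], [179.8000030517578, 220.60000610351562], [165.40000915527344, 227.80001831054688]] 236 169.35169491525423 217.38983050847457
[483.70087436 279.25644114]
[508.90887843 230.19419575]
[463.40532888 206.16862289]
[438.38791953 255.11470549]
hs centre [473.5469382  242.69029939  20.        ]
scene ((244.5, 273.5), (19.0, 17.0), 90.0) [[236.0, 264.0], [253.0, 264.0], [253.0, 283.0], [236.0, 283.0]] 328 244.359756097561 273.1585365853659
[473.68105955 247.86273107  14.        ]
```

```bash
python3 - <<'E'
from h import *
t=cv2.imread("pics/top0.png").astype(float);s=cv2.imread("pics/scene0.png").astype(float)
for p in((225,209.93+.003*35),(295,209.93-.003*35),(225,189.5),(295,190)):print("bed edge",ray("top",p,12).round(1))
print("ends",ray("top",(222.2,200),12).round(1),ray("top",(297.6,200),12).round(1))
B={}
for n,im,(r0,r1,c0,c1),th in(("top",t,(190,208,272,290),90),("scene",s,(178,198,274,290),200)):
    q=im[r0:r1,c0:c1].sum(2);w=np.clip(th-q,0,None)
    y,x=np.mgrid[r0:r1,c0:c1];B[n]=((w*x).sum()/w.sum(),(w*y).sum()/w.sum());print(n,B[n],q.astype(int)[::1,4:].tolist() if n=="scene" else "")
print("post top",ray("top",B["top"],62),"tri",tri(B["top"],B["scene"]))
for u in(233,235.4,265,268.6):print(u,"y at z62/73",ray("top",(u,199),62)[1],ray("top",(u,199),73)[1])
g=t.sum(2)
for r in(194,196,199,202,204):print(r,g[r,226:240].astype(int).tolist(),g[r,260:272].astype(int).tolist())
print(g[188:212,234].astype(int).tolist(),g[188:212,266].astype(int).tolist(),g[188:212,267].astype(int).tolist())
E
```

```text
bed edge [501.2  51.1  12. ]
bed edge [ 503.3 -193.5   12. ]
bed edge [573.3  52.   12. ]
bed edge [ 573.  -193.9   12. ]
ends [536.2  61.4  12. ] [ 537.8 -202.8   12. ]
top (np.float64(280.32893289328933), np.float64(197.98679867986797)) 
scene (np.float64(281.99100052938064), np.float64(188.66649020645843)) [[512, 512, 511, 512, 513, 514, 514, 512, 514, 515, 513, 511], [511, 511, 511, 513, 510, 511, 514, 514, 514, 515, 512, 511], [511, 511, 511, 511, 510, 508, 510, 512, 514, 514, 513, 512], [512, 511, 511, 509, 511, 508, 508, 511, 512, 514, 511, 511], [512, 509, 506, 505, 508, 508, 510, 511, 509, 511, 511, 512], [509, 493, 473, 469, 483, 499, 506, 509, 509, 511, 509, 511], [500, 447, 380, 360, 400, 443, 465, 483, 499, 506, 509, 508], [490, 402, 277, 219, 261, 310, 354, 416, 477, 503, 509, 508], [482, 380, 224, 130, 139, 167, 231, 350, 454, 500, 508, 509], [478, 372, 205, 88, 84, 104, 188, 339, 457, 505, 511, 509], [476, 371, 207, 74, 56, 88, 212, 383, 494, 531, 527, 518], [473, 372, 207, 80, 50, 94, 262, 437, 541, 566, 558, 545], [453, 350, 195, 81, 51, 100, 275, 455, 553, 585, 585
[... 1098 characters left out ...]
416] [239, 238, 242, 214, 219, 323, 329, 372, 296, 328, 206, 182]
202 [211, 314, 325, 334, 255, 205, 236, 343, 295, 339, 417, 421, 422, 421] [242, 243, 241, 213, 216, 314, 326, 374, 299, 333, 203, 184]
204 [212, 326, 339, 343, 255, 153, 133, 336, 293, 333, 410, 412, 406, 408] [237, 239, 240, 214, 216, 325, 329, 377, 304, 329, 336, 339]
[340, 280, 307, 355, 313, 292, 293, 294, 295, 293, 296, 294, 296, 295, 295, 293, 293, 125, 360, 417, 365, 426, 129, 350] [335, 320, 251, 336, 325, 322, 320, 320, 322, 322, 326, 329, 325, 323, 326, 328, 329, 250, 121, 243, 441, 420, 149, 344] [338, 320, 253, 364, 367, 365, 367, 370, 368, 370, 373, 372, 372, 369, 374, 376, 377, 194, 155, 243, 441, 421, 227, 339]
```

>>> play_rows(deltas=[408,-313,0,0,0,-0.9,1,408,-313,0,0,0,-0.9,1,408,-313,0,0,0,-0.9,1,408,-313,0,0,0,-0.9,1,408,-313,0,0,0,-0.9,1,408,-313,0,0,0,-0.9,1,408,-313,0,0,0,-0.9,1,408,-313,0,0,0,-0.9,1,408,-313,0,0,0,-0.9,1,408,-313,0,0,0,-0.9,1])

```text
clock: 1.35
eef_pos: [490.0, -199.4, 231.0]
tool_rot: [-3.141, 0.0, 1.205]
force: [-0.2, -1.0, -0.7]
width: 85.4
gripper_force: 0.0
```

```bash
cat > go.py <<'E'
import sys,numpy as np
from cell import read_state
def go(x,y,z,yaw):
    s=read_state();p=s["eef_pos"];from scipy.spatial.transform import Rotation as R
    C=R.from_euler("xyz",s["tool_rot"]);T=R.from_euler("xyz",[np.pi,0,yaw])
    print("pos",p.round(1),"rot",s["tool_rot"].round(4),"q",s["qpos"].round(2),"t",round(s["clock"],2),"F",s["force"].round(2),"w",round(s["width"],1),round(s["gripper_force"],1))
    print("delta",C.inv().apply(np.array([x,y,z])-p).round(1),(C.inv()*T).as_rotvec().round(3))
if __name__=="__main__": go(*map(float,sys.argv[1:5]))
E
python3 go.py 473.5 243.5 120 2.04
```

```text
pos [ 490.  -199.4  231. ] rot [-3.1409e+00  3.0000e-04  1.2049e+00] q [ 0.5   0.46 -0.24  1.85  0.14  0.85 -0.18] t 1.35 F [-0.23 -0.98 -0.68] w 85.4 0.0
delta [ 407.7 -173.8  111.1] [-0.001 -0.    -0.835]
```

>>> play_rows(deltas=[408,-174,20,0,0,-0.835,1,408,-174,20,0,0,-0.835,1,408,-174,20,0,0,-0.835,1,408,-174,20,0,0,-0.835,1,408,-174,20,0,0,-0.835,1,408,-174,20,0,0,-0.835,1,408,-174,60,0,0,-0.835,1,408,-174,110,0,0,-0.835,1,408,-174,110,0,0,-0.835,1,408,-174,110,0,0,-0.835,1])

```text
clock: 2.6
eef_pos: [475.8, 240.9, 122.4]
tool_rot: [3.141, 0.002, 2.034]
force: [-1.1, -0.3, 0.1]
width: 85.4
gripper_force: 0.0
```

```bash
python3 go.py 473.5 243.5 60 2.04; python3 - <<'E'
from h import *
from cell import get_image
a=get_image("top")[:,:,::-1];b=get_image("scene")[:,:,::-1]
cv2.imwrite("pics/t1.png",a);cv2.imwrite("pics/s1.png",b)
o=np.hstack([cv2.resize(a[190:250,130:210],None,fx=5,fy=5,interpolation=2),cv2.resize(b[215:305,205:295],(400,400),interpolation=2)[50:350]])
cv2.imwrite("pics/c1.png",o)
E
```

```text
pos [475.8 240.9 122.4] rot [3.1411e+00 1.7000e-03 2.0345e+00] q [-0.25  0.65 -0.41  1.94  0.41  0.64 -0.46] t 2.6 F [-1.1  -0.28  0.14] w 85.4 0.0
delta [ 3.4 -0.9 62.4] [ 0.001  0.002 -0.006]
```

View pics/c1.png

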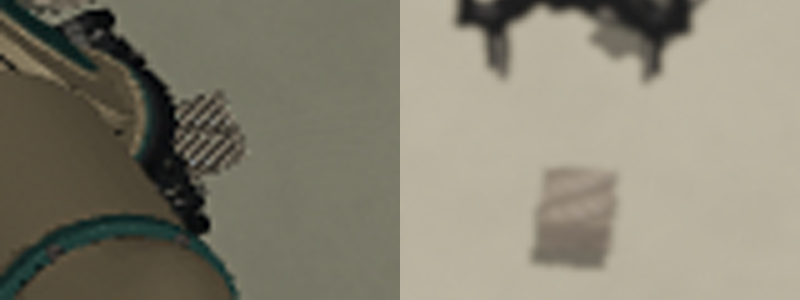

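Both fingers straddle the heat sink and line up with its edges. Descending.

>>> play_rows(deltas=[4,-1,40,0,0,-0.006,1,4,-1,80,0,0,-0.006,1,4,-1,100,0,0,-0.006,1,4,-1,110,0,0,-0.006,1,4,-1,120,0,0,-0.006,1,4,-1,120,0,0,-0.006,1,4,-1,120,0,0,-0.006,1])

```text
clock: 3.58
eef_pos: [472.3, 246.6, 2.1]
tool_rot: [3.14, -0.0, 2.044]
force: [0.1, 0.1, 0.0]
width: 85.3
gripper_force: 0.0
```

```bash
python3 go.py 473.5 244 2 2.04
```

```text
pos [472.3 246.6   2.1] rot [ 3.1403 -0.      2.0435] q [-0.37  0.84 -0.26  1.99  0.54  0.38 -0.57] t 3.58 F [0.06 0.09 0.03] w 85.3 0.0
delta [-2.8 -0.1  0.1] [ 0.001 -0.     0.004]
```

>>> play_rows(deltas=[-2,0,0,0,0,0,1,-2,0,0,0,0,0,0.3,-2,0,0,0,0,0,0.3,-2,0,0,0,0,0,0.3,-2,0,0,0,0,0,0.3,-2,0,0,0,0,0,0.3,-2,0,0,0,0,0,0.3,-2,0,0,0,0,0,0.3])

```text
clock: 4.58
eef_pos: [473.3, 245.0, 2.1]
tool_rot: [3.14, 0.0, 2.044]
force: [-0.1, -0.5, 6.3]
width: 47.4
gripper_force: 72.1
```

>>> play_rows(deltas=[-2,0,-30,0,0,0,0.3,-2,0,-70,0,0,0,0.3,-2,0,-120,0,0,0,0.3,-2,0,-120,0,0,0,0.3,-2,0,-120,0,0,0,0.3])

```text
clock: 5.2
eef_pos: [473.2, 242.2, 120.9]
tool_rot: [-3.141, 0.0, 2.044]
force: [-0.7, -0.2, -0.4]
width: 48.1
gripper_force: 72.3
```

```bash
python3 go.py 539 -22 120 1.575;  python3 - <<'E'
from h import *
from cell import get_image
a=get_image("top")[:,:,::-1];b=get_image("scene")[:,:,::-1]
cv2.imwrite("pics/s2.png",b)
o=cv2.resize(b[200:300,205:295],None,fx=6,fy=6,interpolation=2)
cv2.imwrite("pics/c2.png",o)
E
```

```text
pos [473.2 242.2 120.9] rot [-3.1408e+00  5.0000e-04  2.0435e+00] q [-0.25  0.65 -0.42  1.94  0.42  0.64 -0.47] t 5.2 F [-0.73 -0.24 -0.36] w 48.1 72.3
delta [-265.2  -61.7    1.1] [-0.001  0.001  0.469]
```

View pics/c2.png

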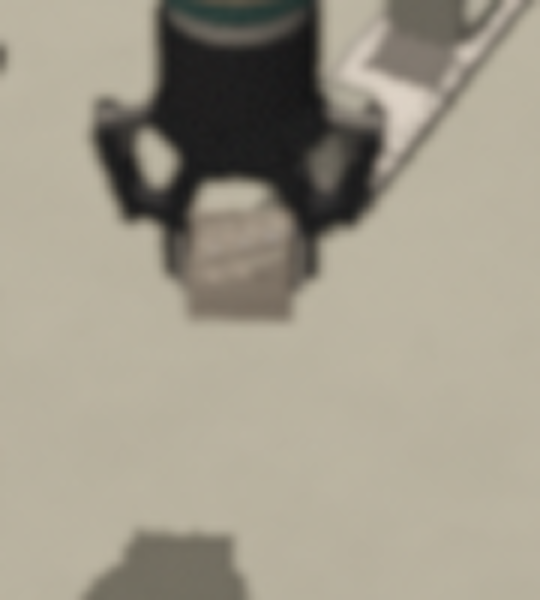

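The heat sink is held level and upright, gripped low on its fins (centre at crop (240,255)). Carrying it to the caliper.

>>> play_rows(deltas=[-60,-14,0,0,0,0.1,0.3,-120,-28,0,0,0,0.2,0.3,-180,-42,0,0,0,0.3,0.3,-230,-54,0,0,0,0.4,0.3,-265,-62,0,0,0,0.469,0.3,-265,-62,0,0,0,0.469,0.3,-265,-62,0,0,0,0.469,0.3,-265,-62,0,0,0,0.469,0.3])

```text
clock: 6.3
eef_pos: [538.5, -19.5, 120.9]
tool_rot: [-3.141, -0.001, 1.578]
force: [0.7, -0.4, -0.9]
width: 47.5
gripper_force: 72.1
```

```bash
python3 go.py 539 -22 14 1.575;  python3 - <<'E'
from h import *
from cell import get_image
b=get_image("scene")[:,:,::-1];t=get_image("top")[:,:,::-1]
cv2.imwrite("pics/s3.png",b)
o=np.hstack([cv2.resize(b[165:265,225:315],(360,400),interpolation=2),cv2.resize(t[170:240,205:305],(440,308),interpolation=2)[:0+308].copy() if 0 else cv2.resize(t[165:265,200:310],(440,400),interpolation=2)])
cv2.imwrite("pics/c3.png",o)
E
```

```text
pos [538.5 -19.5 120.9] rot [-3.1405e+00 -9.0000e-04  1.5777e+00] q [ 0.2   0.64 -0.33  1.92  0.34  0.63 -0.33] t 6.3 F [ 0.66 -0.42 -0.91] w 47.5 72.1
delta [ -2.6   0.5 106.9] [-0.001 -0.001  0.003]
```

View pics/c3.png

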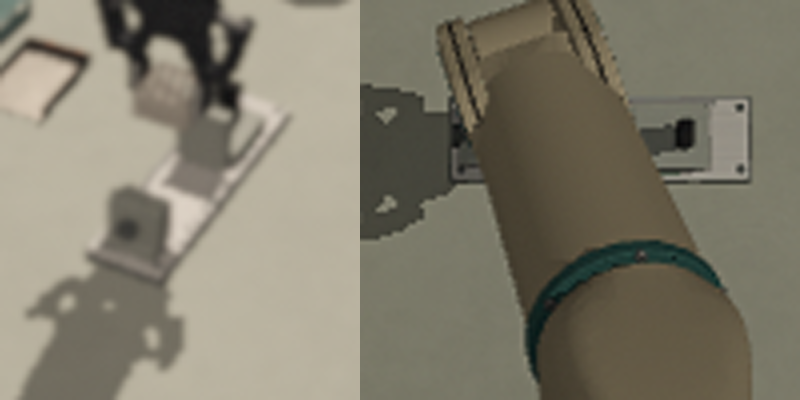

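The scene view shows the heat sink above the gap between the jaws. Lowering it in stages.

>>> play_rows(deltas=[-2.5,0.5,20,0,0,0.003,0.3,-2.5,0.5,45,0,0,0.003,0.3,-2.5,0.5,65,0,0,0.003,0.3,-2.5,0.5,80,0,0,0.003,0.3,-2.5,0.5,90,0,0,0.003,0.3,-2.5,0.5,96,0,0,0.003,0.3,-2.5,0.5,98,0,0,0.003,0.3,-2.5,0.5,98,0,0,0.003,0.3])

```text
clock: 7.4
eef_pos: [539.8, -23.8, 23.6]
tool_rot: [3.141, -0.0, 1.572]
force: [0.5, -0.3, -1.5]
width: 47.6
gripper_force: 72.1
```

```bash
python3 go.py 539 -22 14 1.575;  python3 - <<'E'
from h import *
from cell import get_image
b=get_image("scene")[:,:,::-1]
cv2.imwrite("pics/s4.png",b)
cv2.imwrite("pics/c4.png",cv2.resize(b[165:255,220:310],None,fx=6.6,fy=6.6,interpolation=2))
E
```

```text
pos [539.8 -23.8  23.6] rot [ 3.1411 -0.      1.5717] q [ 0.14  0.8  -0.23  1.97  0.42  0.42 -0.4 ] t 7.4 F [ 0.54 -0.34 -1.51] w 47.6 72.1
delta [ 1.8 -0.8  9.6] [ 0.001 -0.    -0.003]
```

View pics/c4.png

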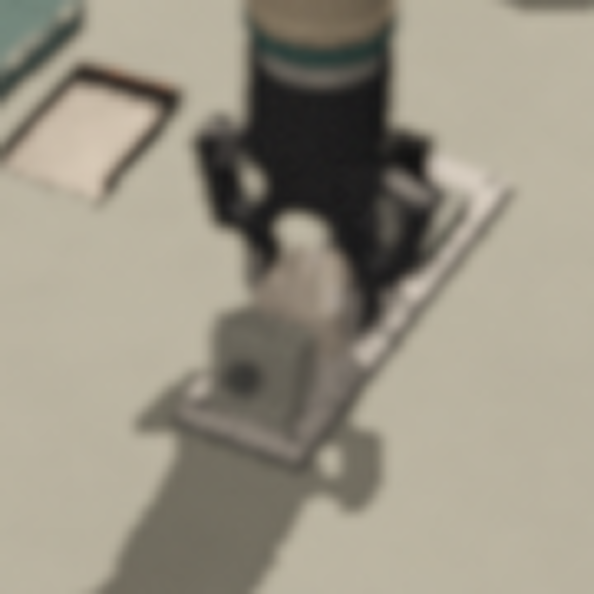

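The heat sink hangs over the bed between the anvil at (265,370) and the jaw, with no contact. Lowering onto the bed.

>>> play_rows(deltas=[0,0,4,0,0,0,0.3,0,0,7,0,0,0,0.3,0,0,8.5,0,0,0,0.3,0,0,9.2,0,0,0,0.3,0,0,9.2,0,0,0,0.3,0,0,9.2,0,0,0,0.3])

```text
clock: 8.2
eef_pos: [539.6, -23.8, 14.2]
tool_rot: [3.141, -0.0, 1.572]
force: [-1.5, 0.5, 0.1]
width: 47.4
gripper_force: 72.3
```

>>> play_rows(deltas=[0,0,0.5,0,0,0,0.3,0,0,0.5,0,0,0,0.3])

```text
clock: 8.45
eef_pos: [539.6, -23.8, 14.1]
tool_rot: [3.141, 0.0, 1.572]
force: [-0.9, 0.2, 5.5]
width: 47.8
gripper_force: 73.1
```

>>> play_rows(deltas=[0,0,0.3,0,0,0,0.7,0,0,0.3,0,0,0,1,0,0,0.3,0,0,0,1,0,0,0,0,0,0,1,0,0,-20,0,0,0,1,0,0,-60,0,0,0,1,0,0,-110,0,0,0,1,0,0,-130,0,0,0,1,0,0,-130,0,0,0,1])

```text
clock: 9.57
eef_pos: [540.7, -23.9, 145.2]
tool_rot: [3.138, 0.0, 1.571]
force: [-0.9, 0.4, 0.4]
width: 85.4
gripper_force: 0.0
```

```bash
python3 go.py 539 -180 145 1.575
```

```text
pos [540.7 -23.9 145.2] rot [3.1379e+00 1.0000e-04 1.5714e+00] q [ 0.23  0.61 -0.36  1.9   0.32  0.68 -0.32] t 9.57 F [-0.86  0.41  0.4 ] w 85.4 0.0
delta [-156.1   -1.8    0.2] [ 0.004  0.    -0.004]
```

>>> play_rows(deltas=[-60,0,0,0,0,0,0,-120,0,0,0,0,0,0,-152,0,0,0,0,0,0,-152,0,30,0,0,0,0,-152,0,70,0,0,0,0,-152,0,95,0,0,0,0,-152,0,108,0,0,0,0,-152,0,108,0,0,0,0,-152,0,108,0,0,0,0])

```text
clock: 10.7
eef_pos: [540.3, -175.8, 36.2]
tool_rot: [3.14, 0.0, 1.572]
force: [0.7, 0.1, -0.2]
width: -0.1
gripper_force: 0.0
```

```bash
python3 go.py 540 -160 37 1.575;  python3 - <<'E'
from h import *
from cell import get_image
b=get_image("scene")[:,:,::-1];t=get_image("top")[:,:,::-1]
cv2.imwrite("pics/t5.png",t);cv2.imwrite("pics/s5.png",b)
o=np.hstack([cv2.resize(b[165:255,225:305],(400,450),interpolation=2),cv2.resize(t[165:255,215:295],(400,450),interpolation=2)])
cv2.imwrite("pics/c5.png",o)
E
```

```text
pos [ 540.3 -175.8   36.2] rot [3.1404e+00 2.0000e-04 1.5719e+00] q [ 0.44  0.81 -0.28  1.89  0.43  0.51 -0.13] t 10.7 F [ 0.73  0.09 -0.23] w -0.1 0.0
delta [15.8 -0.3 -0.8] [ 0.001  0.    -0.003]
```

View pics/c5.png

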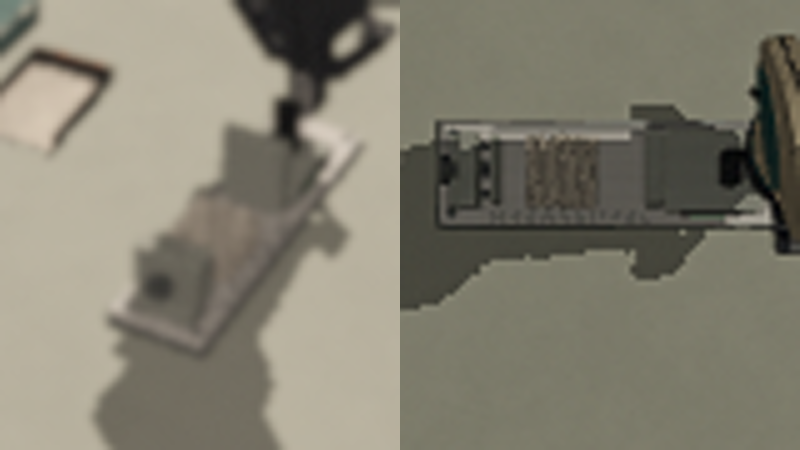

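The heat sink stands square on the bed, at crop columns 525–600. The closed fingers are behind the post at (735,165). Pushing now.

>>> play_rows(deltas=[8,0,0,0,0,0,0,14,0,0,0,0,0,0,18,0,0,0,0,0,0,22,0,0,0,0,0,0,26,0,0,0,0,0,0,30,0,0,0,0,0,0,34,0,0,0,0,0,0,38,0,0,0,0,0,0,41,0,0,0,0,0,0,42,0,0,0,0,0,0])

```text
clock: 12.05
eef_pos: [539.7, -133.5, 35.6]
tool_rot: [-3.142, -0.0, 1.572]
force: [1.1, -3.0, 1.3]
width: 0.2
gripper_force: 1.3
```

>>> play_rows(deltas=[2,0,0,0,0,0,0,4,0,0,0,0,0,0,6,0,0,0,0,0,0,8,0,0,0,0,0,0,10,0,0,0,0,0,0,11.5,0,0,0,0,0,0,13,0,0,0,0,0,0,14,0,0,0,0,0,0])

```text
clock: 13.05
eef_pos: [539.6, -119.8, 35.6]
tool_rot: [-3.142, 0.0, 1.572]
force: [0.6, -2.9, 1.2]
width: -0.5
gripper_force: 1.5
```

```bash
python3 - <<'E'
from h import *
from cell import *
s=read_state();print(s["eef_pos"],s["force"],s["torque"])
t=get_image("top")[:,:,::-1];g=t.astype(int).sum(2)
for r in(194,197,200,203):print(g[r,230:270].tolist())
E
```

```text
[ 539.61549577 -119.75328719   35.6259727 ] [ 0.60513846 -2.85930913  1.17577788] [-0.57352508  0.00628699  0.03884302]
[125, 92, 95, 178, 143, 212, 252, 258, 202, 187, 193, 157, 196, 245, 192, 189, 232, 215, 202, 212, 214, 176, 166, 196, 195, 217, 103, 191, 198, 192, 194, 193, 192, 197, 199, 93, 61, 82, 196, 163]
[128, 117, 157, 190, 139, 214, 255, 259, 204, 230, 202, 175, 197, 248, 191, 188, 239, 216, 201, 214, 212, 211, 170, 200, 194, 215, 95, 189, 198, 196, 195, 195, 195, 197, 205, 127, 62, 62, 132, 164]
[114, 159, 168, 196, 138, 217, 261, 266, 207, 222, 202, 180, 202, 231, 185, 192, 242, 217, 202, 213, 218, 211, 171, 200, 198, 199, 93, 193, 201, 200, 197, 194, 197, 198, 197, 203, 127, 52, 63, 166]
[114, 93, 90, 187, 136, 214, 258, 263, 207, 226, 200, 199, 203, 228, 185, 186, 241, 215, 205, 214, 216, 208, 167, 199, 196, 196, 88, 199, 205, 205, 202, 203, 203, 203, 203, 199, 201, 203, 110, 131]
```

>>> play_rows(deltas=[1,0,0,0,0,0,0,2,0,0,0,0,0,0,3,0,0,0,0,0,0,4,0,0,0,0,0,0,5,0,0,0,0,0,0,6,0,0,0,0,0,0])

```text
clock: 13.85
eef_pos: [539.5, -113.8, 35.6]
tool_rot: [-3.141, 0.0, 1.572]
force: [-0.2, -2.9, 1.6]
width: -0.0
gripper_force: 1.5
```

>>> play_rows(deltas=[0.4,0,0,0,0,0,0,0.8,0,0,0,0,0,0,1.2,0,0,0,0,0,0])

```text
clock: 14.22
eef_pos: [539.6, -112.6, 35.6]
tool_rot: [-3.141, 0.0, 1.572]
force: [-0.9, -3.2, 2.0]
width: 0.0
gripper_force: 1.5
```

>>> play_rows(deltas=[0.3,0,0,0,0,0,0,0.6,0,0,0,0,0,0,0.8,0,0,0,0,0,0])

```text
clock: 14.6
eef_pos: [539.6, -111.8, 35.6]
tool_rot: [-3.141, 0.0, 1.572]
force: [-0.4, -3.8, 2.4]
width: 0.2
gripper_force: 1.5
```

>>> play_rows(deltas=[0.3,0,0,0,0,0,0,0.6,0,0,0,0,0,0])

```text
clock: 14.85
eef_pos: [539.5, -111.2, 35.6]
tool_rot: [-3.141, 0.0, 1.572]
force: [-1.0, -3.1, 1.7]
width: -0.0
gripper_force: 1.5
```

>>> play_rows(deltas=[0.3,0,0,0,0,0,0,0.6,0,0,0,0,0,0,0.9,0,0,0,0,0,0])

```text
clock: 15.22
eef_pos: [539.6, -110.3, 35.6]
tool_rot: [-3.141, 0.0, 1.572]
force: [-0.7, -3.5, 2.4]
width: 0.3
gripper_force: 1.5
```

>>> play_rows(deltas=[0.3,0,0,0,0,0,0,0.6,0,0,0,0,0,0,0.9,0,0,0,0,0,0])

```text
clock: 15.6
eef_pos: [539.6, -109.4, 35.6]
tool_rot: [-3.141, 0.0, 1.572]
force: [-1.3, -3.2, 1.5]
width: -0.6
gripper_force: 1.5
```

>>> play_rows(deltas=[0.3,0,0,0,0,0,0,0.6,0,0,0,0,0,0,0.9,0,0,0,0,0,0])

```text
clock: 15.98
eef_pos: [539.5, -108.9, 35.6]
tool_rot: [-3.141, 0.001, 1.571]
force: [-1.5, -4.4, 2.1]
width: 0.1
gripper_force: 2.2
```

```bash
python3 - <<'E'
from h import *
from cell import *
t=get_image("top")[:,:,::-1];g=t.astype(int).sum(2)
for r in(194,197,200,203):print(g[r,230:265].tolist())
E
```

```text
[128, 92, 98, 183, 146, 157, 256, 203, 181, 192, 220, 193, 198, 197, 226, 186, 202, 236, 166, 170, 194, 195, 207, 120, 194, 198, 193, 192, 193, 195, 199, 139, 66, 136, 166]
[128, 115, 158, 195, 142, 155, 255, 206, 179, 194, 229, 196, 196, 201, 223, 186, 208, 226, 161, 166, 195, 196, 207, 115, 193, 197, 195, 199, 196, 196, 197, 204, 73, 61, 185]
[115, 161, 167, 194, 142, 156, 242, 205, 184, 202, 227, 195, 196, 199, 226, 188, 207, 234, 164, 171, 195, 193, 202, 115, 193, 199, 195, 196, 196, 196, 196, 202, 129, 56, 122]
[117, 89, 91, 192, 143, 160, 248, 202, 180, 221, 224, 190, 194, 193, 227, 179, 204, 236, 160, 166, 198, 197, 204, 116, 198, 206, 202, 203, 205, 204, 201, 201, 203, 204, 113]
```

>>> play_rows(deltas=[0.2,0,0,0,0,0,0,0.4,0,0,0,0,0,0])

```text
clock: 16.27
eef_pos: [539.6, -108.9, 35.6]
tool_rot: [-3.141, 0.001, 1.571]
force: [-1.4, -5.5, 1.5]
width: 0.0
gripper_force: 2.7
```

>>> play_rows(deltas=[0.2,0,0,0,0,0,0,0.4,0,0,0,0,0,0,0.4,0,0,0,0,0,0])

```text
clock: 16.65
eef_pos: [539.6, -108.9, 35.6]
tool_rot: [-3.141, 0.001, 1.571]
force: [-2.3, -5.9, 0.9]
width: 0.0
gripper_force: 3.0
```

>>> play_rows(deltas=[0.3,0,0,0,0,0,0,0.6,0,0,0,0,0,0,0.6,0,0,0,0,0,0])

```text
clock: 17.02
eef_pos: [539.5, -108.8, 35.6]
tool_rot: [-3.141, 0.002, 1.571]
force: [-0.9, -7.3, 1.0]
width: -0.1
gripper_force: 3.5
```

>>> play_rows(deltas=[0.3,0,0,0,0,0,0,0.5,0,0,0,0,0,0,0.5,0,0,0,0,0,0])

```text
clock: 17.4
eef_pos: [539.6, -108.8, 35.7]
tool_rot: [-3.141, 0.002, 1.57]
force: [-0.7, -8.1, 0.8]
width: -0.1
gripper_force: 3.9
```

>>> play_rows(deltas=[-0.7,0,0,0,0,0,0,-2,0,0,0,0,0,0,-4,0,0,0,0,0,0,-10,0,0,0,0,0,0,-25,0,0,0,0,0,0,-45,0,0,0,0,0,0,-45,0,-40,0,0,0,0,-60,0,-100,0,0,0,0,-60,0,-150,0,0,0,0,-60,0,-150,0,0,0,0])

```text
clock: 18.65
eef_pos: [542.6, -168.3, 189.8]
tool_rot: [3.133, 0.002, 1.57]
force: [0.7, 1.0, -0.3]
width: -0.1
gripper_force: 0.0
```

>>> play_rows(deltas=[-60,0,0,0,0,0,0,-120,0,0,0,0,0,0,-150,0,0,0,0,0,0,-150,0,0,0,0,0,0])

```text
clock: 19.15
eef_pos: [537.9, -320.7, 183.9]
tool_rot: [-3.139, 0.001, 1.566]
force: [-0.2, -0.1, 0.3]
width: 0.0
gripper_force: 0.0
```

```bash
python3 - <<'E'
from h import *
from cell import get_image,read_state
print(read_state()["clock"],read_state()["eef_pos"])
b=get_image("scene")[:,:,::-1];t=get_image("top")[:,:,::-1]
cv2.imwrite("pics/t6.png",t);cv2.imwrite("pics/s6.png",b)
o=np.hstack([cv2.resize(b[165:255,225:305],(400,450),interpolation=2),cv2.resize(t[175:220,218:258],(400,450),interpolation=2)])
cv2.imwrite("pics/c6.png",o)
E
```

```text
19.15 [ 537.90767076 -320.73597564  183.93238858]
```

View pics/c6.png

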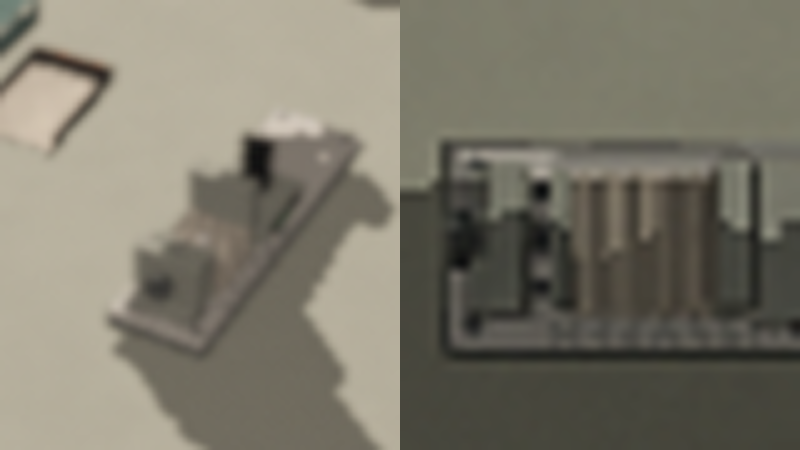

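The heat sink sits square between the pad (crop x≈572) and the jaw face (x≈718), with no gap and the jaw upright. The arm is clear.

```bash
python3 -c "
from cell import finish_job;print(finish_job())"
```

```text
the job is handed in; nothing more can be done
None
```

The heat sink stands base down on the caliper bed, lightly pinched square between both jaws (about 8 N push on the post, about 2.5 N of it carriage drag); the arm is clear, nothing else was touched, and the job was handed in at about 19 s.

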